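# Find the full tin by its weight

### The job

The three closed notions tins on the shop counter look alike but are filled differently, so feel their weights. Put the two lighter ones away in the large round well of the wooden caddy, first the heavier of these two, seated in the well, then the lightest squarely on its lid; set them down rather than dropping them and leave the thread spools, tape measure and carton alone. Finish while holding the heaviest tin in the gripper, still, upright and well clear of the counter (about 15 cm up), ready to hand to the customer: do not put it down.

Things in the scene. Friction and masses are not known exactly. Their poses are not given: they have to be found in the camera images.
- tin_a: closed metal tin with a blank label, one of three exactly alike: round, 56 mm in diameter, 57.5 mm high, the lid does not come off. Origin: centre of the underside, z up its axis. Its side bears a firm grip (20 N) anywhere above the lowest 6 mm. What the three hold (packed notions, may shift a few mm inside) differs and cannot be seen; which tin is which changes every time
- tin_b: closed tin like tin_a. By total weight one of the three is the lightest (115 to 125 g), one the middle (260 to 300 g), one the heaviest (480 to 560 g), in any order
- tin_c: closed tin like tin_a. Tins nest: the foot is stepped in to 43 to 47 mm diameter for the lowest 3 mm, the lid has a raised rim 2 mm high with a 53 mm opening; a tin set squarely on another sits within that rim, its underside 55.5 mm above the other's underside
- caddy: flat wooden block 88 x 260 x 22 mm, fixed to the counter, dark end caps; origin: centre of its underside, z up, y along its length. A round well for the tins (62 mm in diameter, 10 mm deep to the grey felt on its floor, chamfered mouth) lies at y = -0.068 in its frame; two thread spools stand in small wells at y = +0.035 and +0.087
- well_floor (a point): centre of the floor of the caddy's large round well (top of the felt), 12 mm above the counter and 10 mm below the caddy's top; axes as the caddy's
- felt: grey felt disc 59 mm in diameter, 2 mm thick, glued to the floor of the caddy's large well; origin: centre of its underside, 10 mm above the counter. The seated tin rests on it
- spool_a: thread spool, 31 mm in diameter, 52 mm high, standing in the caddy's middle small well; origin: centre of its underside, 10 mm above the counter. Leave alone
- spool_b: thread spool, 31 mm in diameter, 52 mm high, standing in the caddy's end small well; origin as the other's. Leave alone
- tape: tape measure lying on the counter behind the tins, 51 x 65 x 21 mm; origin: centre of its underside. Leave alone
- carton: small printed carton lying on the counter behind the tins, 45 x 66 x 30 mm; origin: centre of its underside. Leave alone

How it is judged (in metres and radians):
On the way, in this order (a step that is already met when the one before it is completed fails the run):
1. the tin of middle weight sits in the caddy's well, upright and let go, with nothing on it yet ((((horizontal distance between tin_a and well_floor below 0.005 m and z of tin_a in the frame of well_floor below 0.003 m and angle between tin_a's own z axis and vertical below 0.05 rad) and (contact force between tin_a and the fingers below 0.05 N and linear speed of tin_a below 0.02 m/s) and contact force between tin_a and felt between 2 and 4.3 N) or ((horizontal distance between tin_b and well_floor below 0.005 m and z of tin_b in the frame of well_floor below 0.003 m and angle between tin_b's own z axis and vertical below 0.05 rad) and (contact force between tin_b and the fingers below 0.05 N and linear speed of tin_b below 0.02 m/s) and contact force between tin_b and felt between 2 and 4.3 N) or ((horizontal distance between tin_c and well_floor below 0.005 m and z of tin_c in the frame of well_floor below 0.003 m and angle between tin_c's own z axis and vertical below 0.05 rad) and (contact force between tin_c and the fingers below 0.05 N and linear speed of tin_c below 0.02 m/s) and contact force between tin_c and felt between 2 and 4.3 N))), for 0.2 s.
2. the lightest tin stands squarely nested on its lid and is let go ((((horizontal distance between tin_a and well_floor below 0.005 m and z of tin_a in the frame of well_floor below 0.003 m and angle between tin_a's own z axis and vertical below 0.05 rad) and (contact force between tin_a and the fingers below 0.05 N and linear speed of tin_a below 0.02 m/s) and contact force between tin_a and felt between 3 and 5.5 N) or ((horizontal distance between tin_b and well_floor below 0.005 m and z of tin_b in the frame of well_floor below 0.003 m and angle between tin_b's own z axis and vertical below 0.05 rad) and (contact force between tin_b and the fingers below 0.05 N and linear speed of tin_b below 0.02 m/s) and contact force between tin_b and felt between 3 and 5.5 N) or ((horizontal distance between tin_c and well_floor below 0.005 m and z of tin_c in the frame of well_floor below 0.003 m and angle between tin_c's own z axis and vertical below 0.05 rad) and (contact force between tin_c and the fingers below 0.05 N and linear speed of tin_c below 0.02 m/s) and contact force between tin_c and felt between 3 and 5.5 N)) and ((horizontal distance between tin_a and well_floor below 0.007 m and z of tin_a in the frame of well_floor between 0.053 and 0.058 m and angle between tin_a's own z axis and vertical below 0.05 rad and (contact force between tin_a and the fingers below 0.05 N and linear speed of tin_a below 0.02 m/s) and (contact force between tin_a and tin_b between 0.8 and 2.2 N or contact force between tin_a and tin_c between 0.8 and 2.2 N)) or (horizontal distance between tin_b and well_floor below 0.007 m and z of tin_b in the frame of well_floor between 0.053 and 0.058 m and angle between tin_b's own z axis and vertical below 0.05 rad and (contact force between tin_b and the fingers below 0.05 N and linear speed of tin_b below 0.02 m/s) and (contact force between tin_b and tin_a between 0.8 and 2.2 N or contact force between tin_b and tin_c between 0.8 and 2.2 N)) or (horizontal distance between tin_c and well_floor below 0.007 m and z of tin_c in the frame of well_floor between 0.053 and 0.058 m and angle between tin_c's own z axis and vertical below 0.05 rad and (contact force between tin_c and the fingers below 0.05 N and linear speed of tin_c below 0.02 m/s) and (contact force between tin_c and tin_a between 0.8 and 2.2 N or contact force between tin_c and tin_b between 0.8 and 2.2 N)))), for 0.2 s.
At the end, for the whole second after the job is handed in: middle-weight tin seated in the well and lightest nested on its lid (within 5 and 7 mm of the well's centre, tilt under 0.05 rad), both let go and at rest; heaviest held still in the fingers, underside over 80 mm up, tilt under 0.25 rad, touching no caddy or other tin (all of step 2 and ((height (world z) of tin_a above 0.08 m and angle between tin_a's own z axis and vertical below 0.25 rad and linear speed of tin_a below 0.03 m/s and contact force between tin_a and the fingers above 1 N and contact force between tin_a and tin_b below 0.01 N and contact force between tin_a and tin_c below 0.01 N and contact force between tin_a and caddy below 0.01 N) or (height (world z) of tin_b above 0.08 m and angle between tin_b's own z axis and vertical below 0.25 rad and linear speed of tin_b below 0.03 m/s and contact force between tin_b and the fingers above 1 N and contact force between tin_b and tin_a below 0.01 N and contact force between tin_b and tin_c below 0.01 N and contact force between tin_b and caddy below 0.01 N) or (height (world z) of tin_c above 0.08 m and angle between tin_c's own z axis and vertical below 0.25 rad and linear speed of tin_c below 0.03 m/s and contact force between tin_c and the fingers above 1 N and contact force between tin_c and tin_a below 0.01 N and contact force between tin_c and tin_b below 0.01 N and contact force between tin_c and caddy below 0.01 N))); the arm keeps its last pose, push and grip.
It fails at once if a tin is tipped over (angle between any of tin_a, tin_b, tin_c's own z axis and vertical above 0.7 rad).
It fails at once if a tin is dropped or thrown (faster than 0.5 m/s with no finger on it) ((linear speed of tin_a above 0.5 m/s and contact force between tin_a and the fingers below 0.01 N) or (linear speed of tin_b above 0.5 m/s and contact force between tin_b and the fingers below 0.01 N) or (linear speed of tin_c above 0.5 m/s and contact force between tin_c and the fingers below 0.01 N)).
It fails at once if a thread spool is lifted or knocked out of its place (distance of any of spool_a, spool_b from where it was at the start of the episode above 0.02 m).
It fails at once if the tape measure or the carton is pushed away (distance of any of tape, carton from where it was at the start of the episode above 0.03 m).
It also fails if it takes over 72 s, if anything falls off the work surface, if the arm or the gripper's body presses on something with over 40 N, if the wrist force passes 120 N, or if a joint passes its speed limit or range.

### The arm

A 6-joint arm with a two-finger parallel gripper is mounted at the origin on a cart in front of the work surface, level with it; the furniture and walls round the work are solid. World frame = base frame: x ahead of the robot, y to its left, z up, the work surface at z = 0. Lengths are in m, angles in degrees, forces in N, time in s.
With the tool pointing down it reaches from about 0.25 to 0.725 m from the base axis. Payload 9.7 kg.
Tool frame: the origin (TCP) lies between the finger pads; the fingertips stand 25 mm ahead of it and the grasp point (between the pads) lies 6 mm ahead of it; z points along the fingers, y is the line along which they close (so a half turn about z gives the same grasp; the last joint's range is limited). The gripper opens to 85 mm and grips with 20 to 120 N. Pads are 22 mm wide; open, the fingers measure 114 mm over their backs; the gripper's body (76 mm by 85 mm) begins 54 mm behind the grasp point. The pads swing forward as they close: fully open they stand 13 mm farther back than shut.
Start: joints at [-75.688, 4.979, 10.078, 95.1, 0, 90], TCP at [0.136, -0.533, 0.256] pointing down, gripper open.
Joint ranges: [-179.16, 179.16], [-48.56, 103.87], [-65.8, 70.77], [-126.05, 130.52], [-82.76, 87.17], [-180, 180]. Speed limits (degrees/s): [127.2, 127.2, 147.25, 180, 180, 180].

### API

Orientations are given as [roll, pitch, yaw] about the fixed x, y, z axes, in that order (R = Rz(yaw) Ry(pitch) Rx(roll)).
In Python, from workcell import bot gives the robot as it stands.
- The arm moves only by the tool drive_effector, called after "Call:" as name(argument=value, ...), one argument or row to a line, values as JSON. Schema: {"type":"object","properties":{"segments":{"type":"array","items":{"type":"number"},"minItems":5,"maxItems":25},"grip_force":{"type":"number"},"only":{"type":"string"},"quiet":{"type":"boolean"},"lines":{"type":"string"}},"required":["segments"],"additionalProperties":false}. segments is one flat list of numbers that holds 1 to 5 rows one after another, with no inner brackets; each row has 5 numbers: dx, dy, dz in fractions of the full range, 1 being 0.8 m, then a turn about the tool's z in shares of 45 degrees (1.0 is 45 degrees), then the finger opening in m; each row is the pose to reach, as a shift and turn from the pose commanded when the call began, along the tool's axes at that moment; what a row does not reach only later rows make up. A row lasts 1/12 s, in which the tool goes at most 0.0417 m and 7.16 degrees, less where a joint would pass 70% of its speed; a pose out of reach is approached as far as the arm can. The fingers move at their own pace and stop on an object; grip_force is the grip in N (left out, the last holds). Time passes only in rows, so rows that do not move let the fingers close. The tool returns the time, the measured TCP pose, the force, the opening and the grip force at its end. only (a regular expression) keeps the lines of the reply that match it, lines (a string "A,B") keeps lines A to B, and quiet returns only ok. A shift or turn number past 1, either way, is cut back to 1. Input that does not fit is refused with a message, and nothing moves.
- bot.get_obs(): the state, without advancing time (a new reading comes with each control period).
- bot.camera(name): name is "side" or "top" or "wrist"; returns the picture (384x512x3 uint8, blue, green, red); there is no depth.
- bot.camera_info(name): a dict with "mtx" (3x3 intrinsics, pixels), "extrinsics" (4x4, takes a point from camera to world coordinates). Camera axes: x right, y down, z forward; pixel columns grow to the right and rows downward; lengths in m; the calibration is good to about 2 mm. A picture is of the moment at which its call begins: read the wrist's pose just before it. camera_info takes no time and is no camera call; for the wrist camera it gives the pose at the moment of the call.
- bot.job_done(): hands the job in; it is judged then, once.
The state is a dict: "time": time; "q": joint angles; "qd": joint speeds; "joint_efforts": joint torques, N m; "ee_pos": TCP position; "tcp_rot": TCP orientation; "wrist_force": force on the tool from outside, world axes, zero at the start; "torque": the same for the moment, N m; "opening": finger opening in m; "grasp_force": force on a finger pad.
Only numpy, scipy, OpenCV 4.12 (cv2) and the standard library are available. Lean on these libraries where they do the work, as an engineer would, in place of code of your own. Each camera call takes 0.05 s, during which the arm holds its last target. There are 200 camera calls.

## Working session

There is one attempt and no reset: what is moved stays moved. The work goes in short steps, Python scripts to look and compute and a tool call to move; the robot and the scene stay as the last step left them, time stands still between calls to the robot, and variables do not carry over. Pictures are saved under pics/ and viewed, at most 10 in all, crops included, and the job is handed in when it is done.

```bash
ls; mkdir -p pics
```

Run:
```python
from workcell import bot
import cv2,numpy as np
o=bot.get_obs();print(o)
a=bot.camera("top");b=bot.camera("side")
cv2.imwrite("pics/top0.png",a);cv2.imwrite("pics/side0.png",b)
for n in("top","side"):
    i=bot.camera_info(n);print(n,np.round(i["mtx"],1).tolist(),np.round(i["extrinsics"],4).tolist())
```

```text
pics
workcell.py
{'time': 0.0, 'q': array([-7.56875995e+01,  5.01133698e+00,  1.00332677e+01,  9.50997802e+01,
        1.17013564e-04,  8.99986499e+01]), 'qd': array([ 0.01396349, -0.0261166 , -0.07726114,  0.05914486, -0.0099458 ,
        0.03421532]), 'joint_efforts': array([-3.35639408e-03, -5.20378554e+01,  4.64811409e+01,  1.57385337e-02,
       -2.25180415e-04,  4.07369976e-05]), 'ee_pos': array([ 0.13591488, -0.53273142,  0.25557015]), 'tcp_rot': array([-1.79922151e+02, -1.18847840e-04,  1.43137504e+01]), 'wrist_force': array([ 0.73715276, -0.31627285,  0.41631635]), 'torque': array([ 0.01998219,  0.04341951, -0.04296019]), 'grasp_force': 0.0, 'opening': 0.08543118610664192}
top [[425.1, 0.0, 253.8], [0.0, 425.1, 191.4], [0.0, 0.0, 1.0]] [[0.0089, -0.9829, 0.1839, 0.4018], [-0.9999, -0.0107, -0.0092, -0.0134], [0.011, -0.1838, -0.9829, 0.9861], [0.0, 0.0, 0.0, 1.0]]
side [[411.8, 0.0, 252.3], [0.0, 411.8, 196.5], [0.0, 0.0, 1.0]] [[-0.853, -0.236, 0.4654, 0.0074], [-0.5218, 0.3716, -0.7679, 0.9733], [0.0082, -0.8979, -0.4401, 0.5984], [0.0, 0.0, 0.0, 1.0]]
```

View pics/top0.png

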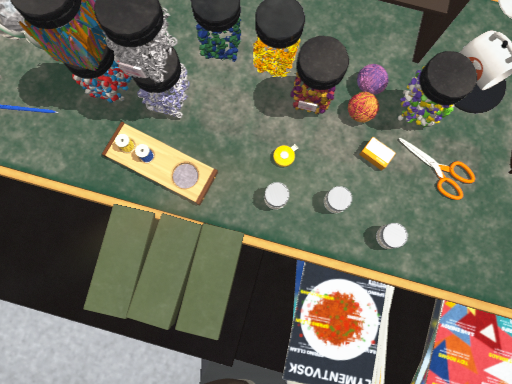

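View pics/side0.png

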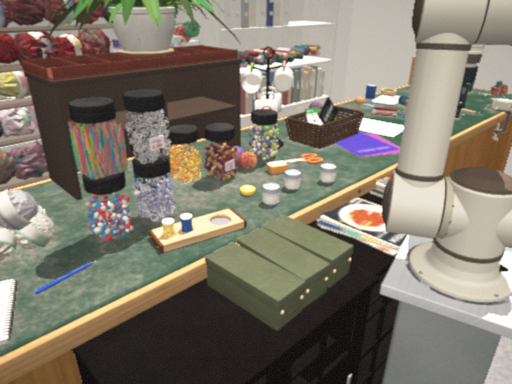

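Create h.py:
```python
from workcell import bot
import cv2,numpy as np
def ray(cam,uv,z,info=None):
    i=info or bot.camera_info(cam);E=np.array(i["extrinsics"])
    d=E[:3,:3]@np.linalg.solve(np.array(i["mtx"]),[uv[0],uv[1],1.]);p=E[:3,3]
    return (p+d*(z-p[2])/d[2])[:2]
def proj(cam,P,info=None):
    i=info or bot.camera_info(cam);E=np.linalg.inv(np.array(i["extrinsics"]))
    q=np.array(i["mtx"])@(E[:3,:3]@np.asarray(P,float).T+E[:3,3:]);return (q[:2]/q[2]).T
```

Run:
```python
from h import *
a=cv2.imread("pics/top0.png")
cv2.imwrite("pics/top0c.png",cv2.resize(a[115:260,90:420],None,fx=2.4,fy=2.4,interpolation=cv2.INTER_CUBIC))
for n,p,z in [("t1",(277,189),.0575),("t2",(339,195),.0575),("t3",(394,231),.0575),("well",(186,175),.012)]:print(n,ray("top",p,z).round(4))
for c in [(122,123),(216,167),(196,202),(104,157)]:print("cad",ray("top",c,.022).round(4))
```

```text
t1 [ 0.5817 -0.0737]
t2 [ 0.5696 -0.2117]
t3 [ 0.4907 -0.3303]
well [0.6216 0.1368]
cad [0.7439 0.2915]
cad [0.6392 0.0662]
cad [0.5561 0.1099]
cad [0.6602 0.3279]
```

View pics/top0c.png

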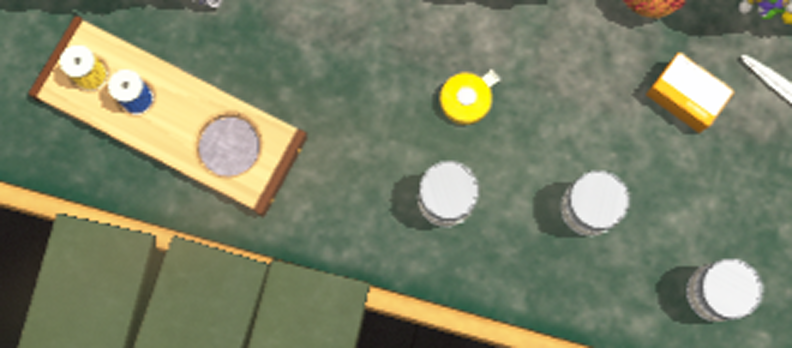

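Add to h.py:
```python
def lids(im,thr=175,amin=100):
    g=im.min(2);m=cv2.morphologyEx((g>thr).astype(np.uint8),cv2.MORPH_CLOSE,np.ones((3,3)))
    out=[]
    for c in cv2.findContours(m,0,cv2.CHAIN_APPROX_NONE)[0]:
        if cv2.contourArea(c)>amin: out.append(cv2.fitEllipse(cv2.convexHull(c)))
    return out
def totool(p):
    o=bot.get_obs();d=np.asarray(p)-o["ee_pos"][:len(p)];y=np.radians(o["tcp_rot"][2]);c,s=np.cos(y),np.sin(y)
    return np.round([c*d[0]+s*d[1],s*d[0]-c*d[1]],4)
```

Run:
```python
from h import *
a=cv2.imread("pics/top0.png")
for e in lids(a[150:260,250:420]):
    p=(e[0][0]+250,e[0][1]+150);w=ray("top",p,.0575);print(np.round(p,1),np.round(e[1],1),w.round(4),totool(w))
i=[(185.4,175.8)]
print("well",ray("top",i[0],.012))
```

```text
[394.8 234.8] [23.1 24.9] [ 0.4824 -0.3317] [ 0.3854 -0.1092]
[339.5 198.1] [22.9 25. ] [ 0.5626 -0.2125] [ 0.4926 -0.2048]
[276.8 194.2] [22.8 25.2] [ 0.5698 -0.0732] [ 0.534 -0.338]
[381.3 149.7] [19.8 28. ] [ 0.6753 -0.311 ] [ 0.5774 -0.0816]
well [0.61962987 0.13808631]
```

Units first: shifts go in shares of 0.8 m and turns go in shares of 45 degrees. So 0.193 m / 0.8 = 0.2413, -0.055 m / 0.8 = -0.0688.

Call:
drive_effector(
  segments=[0.0475, -0.0138, 0, 0, 0.085, 0.0963, -0.0275, 0, 0, 0.085, 0.1438, -0.0413, 0, 0, 0.085, 0.1925, -0.055, 0, 0, 0.085, 0.2413, -0.0688, 0, 0, 0.085],
  grip_force=25,
)

```text
time: 0.52
ee_pos: [0.3105, -0.4307, 0.256]
tcp_rot: [-180.0, 0.0, 14.3]
wrist_force: [0.0, -0.8, 0.1]
opening: 0.0851
grasp_force: 0.0
```

Call:
drive_effector(
  segments=[0.0375, -0.0125, 0, 0, 0.085, 0.075, -0.025, 0, 0, 0.085, 0.1125, -0.0375, 0, 0, 0.085, 0.14, -0.0425, 0, 0, 0.085, 0.14, -0.0425, 0, 0, 0.085],
)

```text
time: 0.93
ee_pos: [0.4124, -0.3692, 0.2555]
tcp_rot: [-179.9, -0.0, 14.5]
wrist_force: [0.2, -0.3, -0.3]
opening: 0.0852
grasp_force: 0.0
```

Run:
```python
from h import *
o=bot.get_obs();print(o["q"].round(1),o["ee_pos"],o["tcp_rot"],o["time"])
i=bot.camera_info("wrist");a=bot.camera("wrist");cv2.imwrite("pics/w0.png",a)
print(np.round(i["mtx"],1).tolist(),np.round(i["extrinsics"],4).tolist())
```

```text
[-41.9   5.5  10.5  95.1   0.  123.6] [ 0.41241734 -0.36924921  0.25545171] [-1.79935258e+02 -1.35290313e-02  1.45136409e+01] 0.9333
[[343.3, 0.0, 256.1], [0.0, 343.3, 190.1], [0.0, 0.0, 1.0]] [[0.2509, -0.9183, -0.3062, 0.4911], [-0.968, -0.2381, -0.079, -0.3489], [-0.0004, 0.3163, -0.9487, 0.3719], [0.0, 0.0, 0.0, 1.0]]
```

View pics/w0.png

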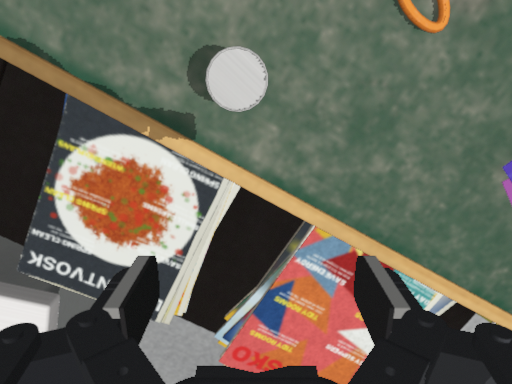

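Scaled: 0.03 m / 0.8 = 0.0375, 0.02 m / 0.8 = 0.025, -35 degrees / 45 = -0.7778.

Call:
drive_effector(
  segments=[0.0125, 0, 0, -0.1556, 0.085, 0.025, 0, 0, -0.3111, 0.085, 0.0375, 0, 0, -0.4667, 0.085, 0.0375, 0, 0, -0.6222, 0.085, 0.0375, 0, 0, -0.7778, 0.085],
)

```text
time: 1.4
ee_pos: [0.4381, -0.3642, 0.2559]
tcp_rot: [-179.9, 0.0, 49.6]
wrist_force: [0.3, -0.5, 0.0]
opening: 0.0848
grasp_force: 0.0
```

Call:
drive_effector(
  segments=[0, 0, 0, -0.1556, 0.085, 0, 0, 0, -0.3111, 0.085, 0, 0, 0, -0.3333, 0.085, 0, 0, 0, -0.3333, 0.085, 0, 0, 0, -0.3333, 0.085],
)

```text
time: 1.82
ee_pos: [0.4381, -0.3642, 0.2562]
tcp_rot: [-180.0, 0.0, 64.1]
wrist_force: [0.4, -0.2, -0.7]
opening: 0.0849
grasp_force: 0.0
```

Add to h.py:
```python
def wl(z,thr=150,amin=600):
    i=bot.camera_info("wrist");a=bot.camera("wrist");r=[]
    for e in lids(a,thr,amin):
        if max(e[1])<1.5*min(e[1]): r.append((ray("wrist",e[0],z,i).round(4),np.round(e[0]).astype(int).tolist(),np.round(e[1])))
    return r,a
```

Run:
```python
from h import *
r,a=wl(.0575);cv2.imwrite("pics/w1.png",a)
for x in r: print(x,totool(x[0]))
print(totool((.4824,-.3317)),bot.get_obs()["q"].round(0))
```

```text
(array([ 0.4842, -0.3322]), [287, 113], array([59., 61.])) [0.0488 0.0274]
(array([ 0.3189, -0.2692]), [94, 131], array([200., 253.])) [ 0.0332 -0.1488]
(array([ 0.6583, -0.3275]), [476, 14], array([40., 50.])) [0.1291 0.182 ]
[0.0484 0.0256] [-40.   8.  13.  95.  -0.  76.]
```

Scaled: 0.12 m / 0.8 = 0.15, 0.05 m / 0.8 = 0.0625.

Call:
drive_effector(
  segments=[0.0375, 0.02, 0, 0, 0.085, 0.0608, 0.0331, 0.0125, 0, 0.085, 0.0608, 0.0331, 0.0625, 0, 0.085, 0.0608, 0.0331, 0.1125, 0, 0.085, 0.0608, 0.0331, 0.15, 0, 0.085],
)

```text
time: 2.28
ee_pos: [0.4832, -0.3309, 0.1333]
tcp_rot: [-179.9, -0.0, 64.2]
wrist_force: [-0.5, 0.8, 0.6]
opening: 0.0852
grasp_force: 0.0
```

Call:
drive_effector(
  segments=[0, 0, 0.0438, 0, 0.085, 0, 0, 0.0813, 0, 0.085, 0, 0, 0.1075, 0, 0.085, 0, 0, 0.1075, 0, 0.085, 0, 0, 0.1075, 0, 0.085],
)

```text
time: 2.7
ee_pos: [0.4829, -0.3312, 0.0498]
tcp_rot: [-179.9, -0.0, 64.2]
wrist_force: [1.0, -0.2, -0.3]
opening: 0.0849
grasp_force: 0.0
```

Call:
drive_effector(
  segments=[0, 0, 0, 0, 0.06, 0, 0, 0, 0, 0.055, 0, 0, 0, 0, 0.05, 0, 0, 0, 0, 0.05, 0, 0, 0, 0, 0.05],
  grip_force=25,
)

```text
time: 3.12
ee_pos: [0.4843, -0.3322, 0.0526]
tcp_rot: [179.8, 0.0, 64.3]
wrist_force: [-0.4, -0.3, 7.1]
opening: 0.0556
grasp_force: 26.3
```

Call:
drive_effector(
  segments=[0, 0, 0, 0, 0.05, 0, 0, 0, 0, 0.05, 0, 0, 0, 0, 0.05, 0, 0, 0, 0, 0.05, 0, 0, 0, 0, 0.05],
)

```text
time: 3.53
ee_pos: [0.4843, -0.3322, 0.0526]
tcp_rot: [179.8, 0.0, 64.3]
wrist_force: [-1.6, 0.7, 6.7]
opening: 0.0559
grasp_force: 26.3
```

Create weigh.py:
```python
from h import *
f=[]
for _ in range(6):
    bot.camera("top");f.append(bot.get_obs()["wrist_force"][2])
o=bot.get_obs();print("Fz",np.mean(f),np.std(f),o["ee_pos"],o["opening"],o["torque"],o["time"])
```

```bash
python3 weigh.py
```

```text
Fz 6.603687975565355 0.2586682127415031 [ 0.48433202 -0.33220201  0.05257754] 0.05567057042865175 [ 0.12748986  0.35168862 -0.07606001] 3.8333
```

Call:
drive_effector(
  segments=[0, 0, -0.01, 0, 0.05, 0, 0, -0.025, 0, 0.05, 0, 0, -0.0438, 0, 0.05, 0, 0, -0.0625, 0, 0.05, 0, 0, -0.075, 0, 0.05],
)

```text
time: 4.25
ee_pos: [0.4839, -0.3318, 0.1127]
tcp_rot: [179.9, 0.0, 64.3]
wrist_force: [-0.0, -0.1, -4.7]
opening: 0.0552
grasp_force: 29.1
```

Call:
drive_effector(
  segments=[0, 0, 0, 0, 0.05, 0, 0, 0, 0, 0.05, 0, 0, 0, 0, 0.05, 0, 0, 0, 0, 0.05, 0, 0, 0, 0, 0.05],
)

```text
time: 4.67
ee_pos: [0.4831, -0.3313, 0.1093]
tcp_rot: [-179.9, -0.0, 64.3]
wrist_force: [0.7, -0.5, -4.4]
opening: 0.0554
grasp_force: 29.1
```

```bash
python3 weigh.py
```

```text
Fz -4.863382870948574 0.323128863122492 [ 0.48345851 -0.33154212  0.11011632] 0.055454507458904824 [-0.00473071 -0.03289491 -0.01775276] 4.9667
```

Scaled: 0.058 m / 0.8 = 0.0725, 0.055 m / 0.8 = 0.0688.

Call:
drive_effector(
  segments=[0, 0, 0.025, 0, 0.05, 0, 0, 0.05, 0, 0.05, 0, 0, 0.0638, 0, 0.05, 0, 0, 0.0688, 0, 0.05, 0, 0, 0.0725, 0, 0.05],
)

```text
time: 5.38
ee_pos: [0.4829, -0.3311, 0.0526]
tcp_rot: [-179.9, -0.0, 64.3]
wrist_force: [-11.0, 7.9, 18.1]
opening: 0.0556
grasp_force: 31.4
```

Call:
drive_effector(
  segments=[0, 0, 0, 0, 0.06, 0, 0, 0, 0, 0.07, 0, 0, 0, 0, 0.085, 0, 0, 0, 0, 0.085, 0, 0, 0, 0, 0.085],
)

```text
time: 5.8
ee_pos: [0.4839, -0.3318, 0.053]
tcp_rot: [179.9, 0.0, 64.3]
wrist_force: [-0.5, -1.1, -0.1]
opening: 0.085
grasp_force: 0.0
```

Call:
drive_effector(
  segments=[0, 0, -0.0375, 0, 0.085, 0, 0, -0.0875, 0, 0.085, 0, 0, -0.1375, 0, 0.085, 0, 0, -0.1875, 0, 0.085, 0, 0, -0.1875, 0, 0.085],
)

```text
time: 6.22
ee_pos: [0.4853, -0.3328, 0.2115]
tcp_rot: [179.3, 0.1, 64.3]
wrist_force: [1.2, 0.3, 1.2]
opening: 0.085
grasp_force: 0.0
```

Run:
```python
from h import *
r,a=wl(.0575)
for x in r: print(x,totool(x[0]))
print(totool((.5626,-.2125)),bot.get_obs()["q"].round(0))
```

```text
(array([ 0.4831, -0.3309]), [250, 179], array([62., 65.])) [ 0.0007 -0.0024]
(array([ 0.3434, -0.264 ]), [61, 179], array([187., 272.])) [ 0.0004 -0.1573]
(array([ 0.5653, -0.2129]), [283, -19], array([77., 88.])) [0.1427 0.0205]
[0.1418 0.0179] [-34.   9.   9.  90.  -0.  81.]
```

Scaled: 0.1 m / 0.8 = 0.125, 0.019 m / 0.8 = 0.0238.

Call:
drive_effector(
  segments=[0.05, 0.0075, 0, 0, 0.085, 0.1, 0.015, 0, 0, 0.085, 0.125, 0.0238, 0, 0, 0.085, 0.125, 0.0238, 0, 0, 0.085, 0.125, 0.0238, 0, 0, 0.085],
)

```text
time: 6.68
ee_pos: [0.5443, -0.2487, 0.2012]
tcp_rot: [-179.9, 0.0, 64.4]
wrist_force: [0.4, 0.2, 0.7]
opening: 0.0848
grasp_force: 0.0
```

Run:
```python
from h import *
r,a=wl(.0575)
for x in r: print(x,totool(x[0]))
print(bot.get_obs()["ee_pos"])
```

```text
(array([ 0.4834, -0.3307]), [234, 291], array([51., 60.])) [-0.0994 -0.0193]
(array([ 0.3485, -0.2102]), [26, 240], array([172., 218.])) [-0.0491 -0.1931]
(array([ 0.5654, -0.2126]), [261, 131], array([70., 71.])) [0.0426 0.0035]
[ 0.54380671 -0.2494589   0.20142821]
```

Scaled: 0.151 m / 0.8 = 0.1888, 0.0418 m / 0.8 = 0.0523.

Call:
drive_effector(
  segments=[0.0523, 0.0038, 0.0125, 0, 0.085, 0.0523, 0.0038, 0.0625, 0, 0.085, 0.0523, 0.0038, 0.1125, 0, 0.085, 0.0523, 0.0038, 0.1625, 0, 0.085, 0.0523, 0.0038, 0.1888, 0, 0.085],
)

```text
time: 7.15
ee_pos: [0.562, -0.2135, 0.046]
tcp_rot: [-179.7, 0.0, 64.2]
wrist_force: [-0.7, 0.2, -0.8]
opening: 0.085
grasp_force: 0.0
```

Call:
drive_effector(
  segments=[0, 0, 0, 0, 0.085, 0, 0, 0, 0, 0.06, 0, 0, 0, 0, 0.05, 0, 0, 0, 0, 0.05, 0, 0, 0, 0, 0.05],
  grip_force=25,
)

```text
time: 7.57
ee_pos: [0.566, -0.2142, 0.0541]
tcp_rot: [179.8, -0.0, 64.3]
wrist_force: [-0.8, -1.2, 7.6]
opening: 0.056
grasp_force: 27.4
```

Call:
drive_effector(
  segments=[0, 0, 0, 0, 0.05, 0, 0, 0, 0, 0.05, 0, 0, 0, 0, 0.05, 0, 0, -0.0025, 0, 0.05, 0, 0, -0.0063, 0, 0.05],
)

```text
time: 7.98
ee_pos: [0.5651, -0.2135, 0.0573]
tcp_rot: [179.9, -0.0, 64.3]
wrist_force: [0.2, -0.0, -1.7]
opening: 0.0556
grasp_force: 26.8
```

Call:
drive_effector(
  segments=[0, 0, -0.0188, 0, 0.05, 0, 0, -0.0375, 0, 0.05, 0, 0, -0.0625, 0, 0.05, 0, 0, -0.0688, 0, 0.05, 0, 0, -0.0688, 0, 0.05],
)

```text
time: 8.4
ee_pos: [0.5658, -0.2136, 0.1133]
tcp_rot: [179.8, -0.0, 64.3]
wrist_force: [0.4, -0.6, -1.1]
opening: 0.056
grasp_force: 27.1
```

Call:
drive_effector(
  segments=[0, 0, 0, 0, 0.05, 0, 0, 0, 0, 0.05, 0, 0, 0, 0, 0.05, 0, 0, 0, 0, 0.05, 0, 0, 0, 0, 0.05],
)

```text
time: 8.82
ee_pos: [0.5645, -0.2132, 0.1106]
tcp_rot: [-179.9, 0.0, 64.3]
wrist_force: [-0.9, -0.1, -1.7]
opening: 0.0558
grasp_force: 27.1
```

```bash
python3 weigh.py
```

```text
Fz -1.0339986268364927 0.4184893542372729 [ 0.56479234 -0.2133293   0.11122583] 0.055535307102848964 [0.0380066  0.00471925 0.0277292 ] 9.1167
```

Scaled: 0.056 m / 0.8 = 0.07, 0.054 m / 0.8 = 0.0675.

Call:
drive_effector(
  segments=[0, 0, 0.025, 0, 0.05, 0, 0, 0.05, 0, 0.05, 0, 0, 0.0625, 0, 0.05, 0, 0, 0.0675, 0, 0.05, 0, 0, 0.07, 0, 0.05],
)

```text
time: 9.53
ee_pos: [0.5645, -0.2132, 0.0548]
tcp_rot: [-179.9, 0.0, 64.3]
wrist_force: [0.3, 0.5, -1.0]
opening: 0.0559
grasp_force: 27.0
```

Call:
drive_effector(
  segments=[0, 0, 0, 0, 0.05, 0, 0, 0, 0, 0.06, 0, 0, 0, 0, 0.085, 0, 0, 0, 0, 0.085, 0, 0, 0, 0, 0.085],
)

```text
time: 9.95
ee_pos: [0.5652, -0.2135, 0.056]
tcp_rot: [179.9, -0.0, 64.3]
wrist_force: [-0.0, 0.6, -0.6]
opening: 0.0852
grasp_force: 0.0
```

Call:
drive_effector(
  segments=[0, 0, -0.0375, 0, 0.085, 0, 0, -0.0875, 0, 0.085, 0, 0, -0.1375, 0, 0.085, 0, 0, -0.175, 0, 0.085, 0, 0, -0.175, 0, 0.085],
)

```text
time: 10.37
ee_pos: [0.5667, -0.214, 0.2033]
tcp_rot: [179.4, -0.1, 64.3]
wrist_force: [1.2, 0.1, 1.0]
opening: 0.0849
grasp_force: 0.0
```

Run:
```python
from h import *
r,a=wl(.0575)
for x in r: print(x,totool(x[0]))
print(totool((.570,-.0732)),bot.get_obs()["q"].round(0))
```

```text
(array([ 0.4833, -0.3305]), [228, 328], array([48., 58.])) [-0.141  -0.0242]
(array([ 0.3804, -0.1967]), [49, 256], array([138., 154.])) [-0.0651 -0.1749]
(array([ 0.5665, -0.2116]), [253, 180], array([64., 69.])) [ 0.0022 -0.0007]
[ 0.1284 -0.0576] [-21.  11.  11.  89.  -0.  95.]
```

Scaled: 0.085 m / 0.8 = 0.1063, 0.07 m / 0.8 = 0.0875.

Call:
drive_effector(
  segments=[0.0438, -0.025, 0, 0, 0.085, 0.0875, -0.05, 0, 0, 0.085, 0.1063, -0.0725, 0, 0, 0.085, 0.1063, -0.0725, 0, 0, 0.085, 0.1063, -0.0725, 0, 0, 0.085],
)

```text
time: 10.83
ee_pos: [0.549, -0.1105, 0.1948]
tcp_rot: [-180.0, 0.0, 64.4]
wrist_force: [-0.4, 0.2, -0.5]
opening: 0.0849
grasp_force: 0.0
```

Run:
```python
from h import *
r,a=wl(.0575)
for x in r: print(x,totool(x[0]))
print(totool((.570,-.0732)),bot.get_obs()["ee_pos"])
```

```text
(array([ 0.5655, -0.2112]), [324, 279], array([54., 62.])) [-0.083   0.0578]
(array([ 0.5725, -0.0732]), [263, 129], array([71., 74.])) [0.0445 0.0044]
[0.0434 0.0021] [ 0.54930286 -0.11141641  0.19482307]
```

Scaled: 0.143 m / 0.8 = 0.1788, 0.125 m / 0.8 = 0.1563.

Call:
drive_effector(
  segments=[0.0544, 0.005, 0.0125, 0, 0.085, 0.0544, 0.005, 0.0625, 0, 0.085, 0.0544, 0.005, 0.1125, 0, 0.085, 0.0544, 0.005, 0.1563, 0, 0.085, 0.0544, 0.005, 0.1788, 0, 0.085],
)

```text
time: 11.3
ee_pos: [0.5698, -0.0748, 0.0468]
tcp_rot: [-179.7, 0.1, 64.3]
wrist_force: [-0.7, 1.1, -0.2]
opening: 0.0853
grasp_force: 0.0
```

Call:
drive_effector(
  segments=[0, 0, 0, 0, 0.085, 0, 0, 0, 0, 0.06, 0, 0, 0, 0, 0.05, 0, 0, 0, 0, 0.05, 0, 0, 0, 0, 0.05],
  grip_force=25,
)

```text
time: 11.72
ee_pos: [0.5731, -0.0746, 0.0545]
tcp_rot: [179.8, -0.0, 64.3]
wrist_force: [0.1, -2.0, 6.4]
opening: 0.0555
grasp_force: 28.0
```

Call:
drive_effector(
  segments=[0, 0, 0, 0, 0.05, 0, 0, 0, 0, 0.05, 0, 0, 0, 0, 0.05, 0, 0, -0.0025, 0, 0.05, 0, 0, -0.0063, 0, 0.05],
)

```text
time: 12.13
ee_pos: [0.5718, -0.0741, 0.0576]
tcp_rot: [180.0, -0.0, 64.3]
wrist_force: [-0.5, -0.1, -2.6]
opening: 0.055
grasp_force: 27.2
```

Call:
drive_effector(
  segments=[0, 0, -0.0188, 0, 0.05, 0, 0, -0.05, 0, 0.05, 0, 0, -0.0875, 0, 0.05, 0, 0, -0.0938, 0, 0.05, 0, 0, -0.0938, 0, 0.05],
)

```text
time: 12.55
ee_pos: [0.5731, -0.0742, 0.1348]
tcp_rot: [179.8, -0.1, 64.3]
wrist_force: [0.1, -0.1, -2.9]
opening: 0.0554
grasp_force: 28.6
```

Call:
drive_effector(
  segments=[0, 0, 0, 0, 0.05, 0, 0, 0, 0, 0.05, 0, 0, 0, 0, 0.05, 0, 0, 0, 0, 0.05, 0, 0, 0, 0, 0.05],
)

```text
time: 12.97
ee_pos: [0.5715, -0.0741, 0.1314]
tcp_rot: [-179.9, 0.0, 64.3]
wrist_force: [0.9, -0.0, -3.0]
opening: 0.0557
grasp_force: 28.6
```

```bash
python3 weigh.py
```

Run:
```python
from h import *
i=bot.camera_info("wrist");a=bot.camera("wrist");cv2.imwrite("pics/w2.png",a)
print(totool((.6196,.1381)))
```

```text
Fz -2.6374411383415013 0.2750041972118541 [ 0.5718403 -0.0741078  0.132265 ] 0.05526009158470983 [ 0.03555698  0.01454367 -0.00726832] 13.2667
[ 0.2119 -0.049 ]
```

View pics/w2.png

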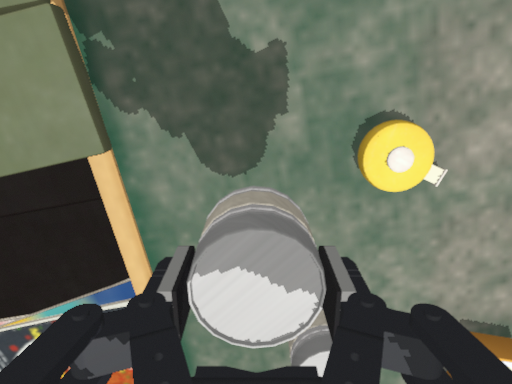

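Scaled: 0.11 m / 0.8 = 0.1375, 0.085 m / 0.8 = 0.1063.

Call:
drive_effector(
  segments=[0.0313, -0.0063, -0.0125, 0, 0.05, 0.0688, -0.0188, -0.0375, 0, 0.05, 0.1063, -0.0313, -0.05, 0, 0.05, 0.1313, -0.0438, -0.05, 0, 0.05, 0.1375, -0.05, -0.05, 0, 0.05],
)

```text
time: 13.73
ee_pos: [0.584, 0.0453, 0.1731]
tcp_rot: [179.9, -0.1, 64.5]
wrist_force: [0.0, 0.3, -3.9]
opening: 0.0555
grasp_force: 28.6
```

Call:
drive_effector(
  segments=[0, 0, 0, 0, 0.05, 0, 0, 0, 0, 0.05, 0, 0, 0, 0, 0.05, 0, 0, 0, 0, 0.05, 0, 0, 0, 0, 0.05],
)

```text
time: 14.15
ee_pos: [0.5834, 0.0413, 0.1721]
tcp_rot: [-180.0, 0.0, 64.2]
wrist_force: [-0.6, 0.1, -3.2]
opening: 0.0556
grasp_force: 28.6
```

Run:
```python
from h import *
i=bot.camera_info("wrist");a=bot.camera("wrist");cv2.imwrite("pics/w3.png",a)
np.savez("w3.npz",mtx=i["mtx"],extrinsics=i["extrinsics"])
print(totool((.6196,.1381)),proj("wrist",[[.6196,.1381,.022]],i))
```

```text
[ 0.1027 -0.0095] [[242.84356882  43.70807084]]
```

View pics/w3.png

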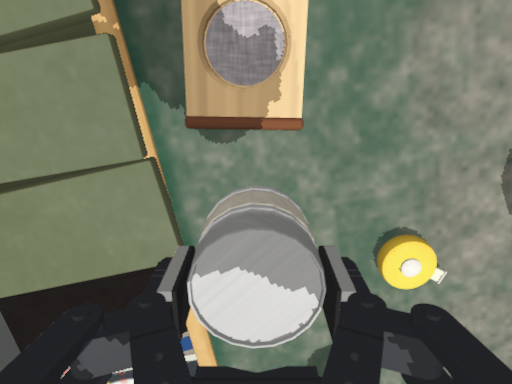

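Add to h.py:
```python
def felt(a,i,x0,x1,y0,y1):
    s=cv2.cvtColor(a,cv2.COLOR_BGR2HSV)[y0:y1,x0:x1,1];m=cv2.morphologyEx((s<65).astype(np.uint8),cv2.MORPH_OPEN,np.ones((3,3)))
    c=max(cv2.findContours(m,0,cv2.CHAIN_APPROX_NONE)[0],key=cv2.contourArea)
    e=cv2.fitEllipse(cv2.convexHull(c));p=(e[0][0]+x0,e[0][1]+y0)
    return p,e[1],ray("",p,.012,i)
```

Run:
```python
from h import *
i=dict(np.load("w3.npz"));a=cv2.imread("pics/w3.png")
p,ax,w=felt(a,i,192,300,0,112);print(p,ax,w,totool(w),i["extrinsics"][:3,3])
e=dict(mtx=i["mtx"],extrinsics=i["extrinsics"])
t=np.linspace(0,6.28,9)[:8]
print(proj("",np.c_[w[0]+.0295*np.cos(t),w[1]+.0295*np.sin(t),0*t+.012],i).round(0).tolist())
```

```text
(244.5786895751953, 42.47574996948242) (78.66295623779297, 85.36925506591797) [0.62116449 0.13917911] [ 0.1044 -0.0085] [0.61886724 0.11456557 0.28856486]
[[281.0, 23.0], [258.0, 0.0], [226.0, 2.0], [206.0, 28.0], [210.0, 61.0], [232.0, 82.0], [262.0, 80.0], [282.0, 57.0]]
```

Scaled: 0.1033 m / 0.8 = 0.1291, -0.0085 m / 0.8 = -0.0106.

Call:
drive_effector(
  segments=[0.0438, -0.0038, 0, 0, 0.05, 0.0875, -0.0075, 0, 0, 0.05, 0.1188, -0.0106, 0, 0, 0.05, 0.1291, -0.0106, 0, 0, 0.05, 0.1291, -0.0106, 0, 0, 0.05],
)

```text
time: 14.62
ee_pos: [0.621, 0.1405, 0.1716]
tcp_rot: [-180.0, 0.0, 64.4]
wrist_force: [0.6, -0.6, -4.1]
opening: 0.0555
grasp_force: 28.6
```

Call:
drive_effector(
  segments=[0, 0, 0, 0, 0.05, 0, 0, 0.025, 0, 0.05, 0, 0, 0.05, 0, 0.05, 0, 0, 0.0625, 0, 0.05, 0, 0, 0.0625, 0, 0.05],
)

```text
time: 15.03
ee_pos: [0.6192, 0.1376, 0.1197]
tcp_rot: [-179.8, 0.2, 64.2]
wrist_force: [-0.0, -0.1, -2.6]
opening: 0.0557
grasp_force: 28.5
```

Call:
drive_effector(
  segments=[0, 0, 0, 0, 0.05, 0, 0, 0, 0, 0.05, 0, 0, 0, 0, 0.05],
)

```text
time: 15.28
ee_pos: [0.6211, 0.1389, 0.1238]
tcp_rot: [179.9, -0.1, 64.3]
wrist_force: [-0.3, -0.6, -2.4]
opening: 0.0558
grasp_force: 28.5
```

Run:
```python
from h import *
p=[]
for _ in range(5):
    bot.camera("top");p.append(bot.get_obs()["ee_pos"])
print(np.mean(p,0),np.std(p,0),np.mean([totool((.62116,.13918))]))
print(totool((.62116,.13918)))
r,a=wl(0.06);cv2.imwrite("pics/w4.png",a);cv2.imwrite("pics/s4.png",cv2.resize(bot.camera("side")[130:280,120:320],None,fx=3,fy=3))
```

```text
[0.62095112 0.13915606 0.12322248] [1.24846950e-04 4.86407072e-05 3.31979674e-04] 0.00019999999999999998
[0.0001 0.0003]
```

View pics/s4.png

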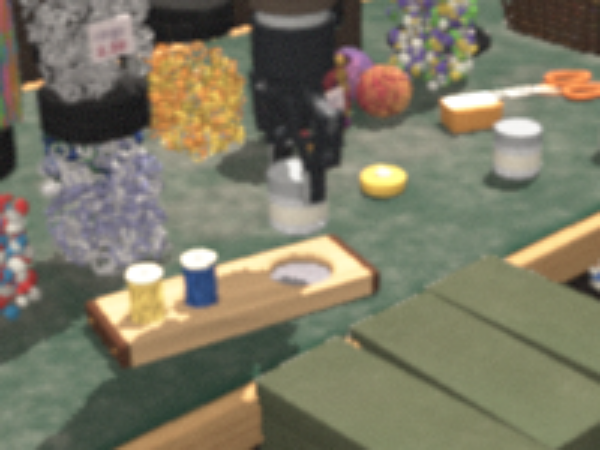

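Scaled: 0.051 m / 0.8 = 0.0638, 0.05 m / 0.8 = 0.0625.

Call:
drive_effector(
  segments=[-0.0013, 0, 0.025, 0, 0.05, -0.0013, 0, 0.0438, 0, 0.05, -0.0013, 0, 0.0563, 0, 0.05, -0.0013, 0, 0.0625, 0, 0.05, -0.0013, 0, 0.0638, 0, 0.05],
)

```text
time: 16.05
ee_pos: [0.6197, 0.1382, 0.0702]
tcp_rot: [-179.9, 0.1, 64.3]
wrist_force: [0.3, 0.1, -2.7]
opening: 0.0554
grasp_force: 28.5
```

Call:
drive_effector(
  segments=[0, 0, 0, 0, 0.05, 0, 0, 0.0013, 0, 0.05, 0, 0, 0.0025, 0, 0.05, 0, 0, 0.0038, 0, 0.05, 0, 0, 0.0038, 0, 0.05],
)

```text
time: 16.47
ee_pos: [0.6203, 0.1382, 0.0685]
tcp_rot: [180.0, -0.0, 64.3]
wrist_force: [-0.5, 0.1, -3.6]
opening: 0.0558
grasp_force: 28.5
```

```bash
python3 weigh.py
```

```text
Fz -2.8409048863337873 0.43786176614741956 [0.62018414 0.13822699 0.06835559] 0.05556993147305744 [ 0.02994354 -0.00022611 -0.00721024] 16.7667
```

Call:
drive_effector(
  segments=[0, 0, 0.0013, 0, 0.05, 0, 0, 0.0025, 0, 0.05, 0, 0, 0.0025, 0, 0.05],
)

```text
time: 17.02
ee_pos: [0.6202, 0.1382, 0.0668]
tcp_rot: [180.0, -0.0, 64.3]
wrist_force: [-1.4, -0.3, 1.6]
opening: 0.0552
grasp_force: 29.0
```

```bash
python3 weigh.py
```

```text
Fz 3.7732219297017635 0.9167519864288134 [0.62024278 0.13821064 0.06672052] 0.055515651774894245 [-0.12586035  0.48053915  0.03414396] 17.3167
```

Call:
drive_effector(
  segments=[0, 0, 0, 0, 0.06, 0, 0, 0, 0, 0.07, 0, 0, 0, 0, 0.085, 0, 0, 0, 0, 0.085, 0, 0, 0, 0, 0.085],
)

```text
time: 17.73
ee_pos: [0.6202, 0.1382, 0.0661]
tcp_rot: [-180.0, 0.0, 64.3]
wrist_force: [0.2, -0.0, -0.8]
opening: 0.085
grasp_force: 0.0
```

Call:
drive_effector(
  segments=[0, 0, -0.0375, 0, 0.085, 0, 0, -0.0875, 0, 0.085, 0, 0, -0.1375, 0, 0.085, 0, 0, -0.175, 0, 0.085, 0, 0, -0.175, 0, 0.085],
)

```text
time: 18.15
ee_pos: [0.6219, 0.1386, 0.2141]
tcp_rot: [179.5, -0.4, 64.3]
wrist_force: [2.3, -0.4, 0.8]
opening: 0.0849
grasp_force: 0.0
```

Call:
drive_effector(
  segments=[-0.05, 0, 0, 0, 0.085, -0.0563, 0, 0, 0, 0.085, -0.0563, 0, 0, 0, 0.085, -0.0563, 0, 0, 0, 0.085],
)

```text
time: 18.48
ee_pos: [0.6008, 0.0975, 0.2064]
tcp_rot: [180.0, -0.0, 64.3]
wrist_force: [0.1, -0.2, -0.8]
opening: 0.0852
grasp_force: 0.0
```

Run:
```python
from h import *
r,a=wl(.0695);cv2.imwrite("pics/w5.png",a)
for x in r: print(x,totool(x[0]))
for e in lids(bot.camera("top")[130:210,140:300]): print(ray("top",(e[0][0]+140,e[0][1]+130),.0695),e[1])
print(totool((.5655,-.212)),bot.get_obs()["ee_pos"])
```

```text
[0.54094574 0.16023063] (60.42805862426758, 200.8402862548828)
[-0.2949  0.1025] [0.6009253  0.09820727 0.20609911]
```

View pics/w5.png

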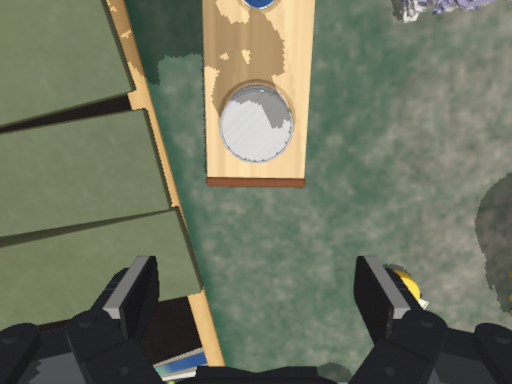

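Run:
```python
from h import *
i=bot.camera_info("wrist");a=cv2.imread("pics/w5.png")
for s0 in(45,60,80):
    s=cv2.cvtColor(a,cv2.COLOR_BGR2HSV)[76:175,212:302,1];m=cv2.morphologyEx((s<s0).astype(np.uint8),cv2.MORPH_OPEN,np.ones((3,3)))
    e=cv2.fitEllipse(cv2.convexHull(max(cv2.findContours(m,0,1)[0],key=cv2.contourArea)));p=(e[0][0]+212,e[0][1]+76)
    w=ray("",p,.0695,i);print(s0,np.round(p,1),np.round(e[1],1),w.round(4))
```

```text
45 [256.  124.1] [73.3 78.6] [0.6215 0.1412]
60 [256. 124.] [73.7 79.2] [0.6216 0.1413]
80 [255.6 128.1] [72.8 90.5] [0.62   0.1387]
```

Call:
drive_effector(
  segments=[-0.05, 0.0175, 0, 0, 0.085, -0.1, 0.035, 0, 0, 0.085, -0.15, 0.0525, 0, 0, 0.085, -0.2, 0.07, 0, 0, 0.085, -0.2375, 0.085, 0, 0, 0.085],
)

```text
time: 19.0
ee_pos: [0.5794, -0.1046, 0.2062]
tcp_rot: [180.0, 0.0, 64.3]
wrist_force: [0.9, 0.1, 0.7]
opening: 0.0853
grasp_force: 0.0
```

Call:
drive_effector(
  segments=[-0.05, 0.0175, 0, 0, 0.085, -0.1, 0.035, 0, 0, 0.085, -0.1125, 0.0438, 0, 0, 0.085, -0.1125, 0.0438, 0, 0, 0.085, -0.1125, 0.0438, 0, 0, 0.085],
)

```text
time: 19.42
ee_pos: [0.5725, -0.1993, 0.2058]
tcp_rot: [-180.0, -0.0, 64.3]
wrist_force: [-0.8, 0.9, -0.2]
opening: 0.0847
grasp_force: 0.0
```

Run:
```python
from h import *
r,a=wl(.0575)
for x in r: print(x,totool(x[0]))
print(totool((.5655,-.212)),bot.get_obs()["ee_pos"])
```

```text
(array([ 0.4834, -0.3305]), [232, 339], array([46., 56.])) [-0.1576 -0.0231]
(array([ 0.3821, -0.1898]), [56, 263], array([126., 146.])) [-0.0747 -0.1754]
(array([ 0.5665, -0.2117]), [256, 198], array([62., 67.])) [-0.0146  0.0003]
[-0.0153 -0.0005] [ 0.57253909 -0.19843759  0.20594079]
```

Scaled: 0.154 m / 0.8 = 0.1925, 0.14 m / 0.8 = 0.175.

Call:
drive_effector(
  segments=[-0.0183, 0, 0.0375, 0, 0.085, -0.0183, 0, 0.0875, 0, 0.085, -0.0183, 0, 0.1375, 0, 0.085, -0.0183, 0, 0.175, 0, 0.085, -0.0183, 0, 0.1925, 0, 0.085],
)

```text
time: 19.88
ee_pos: [0.5642, -0.2096, 0.0474]
tcp_rot: [-179.7, 0.0, 64.5]
wrist_force: [-0.7, 0.4, -0.3]
opening: 0.0848
grasp_force: 0.0
```

Call:
drive_effector(
  segments=[0, 0, 0, 0, 0.085, 0, 0, 0, 0, 0.06, 0, 0, 0, 0, 0.05, 0, 0, 0, 0, 0.05, 0, 0, 0, 0, 0.05],
  grip_force=25,
)

```text
time: 20.3
ee_pos: [0.5671, -0.2123, 0.0547]
tcp_rot: [179.8, -0.1, 64.3]
wrist_force: [-0.0, 2.1, 6.9]
opening: 0.0556
grasp_force: 27.4
```

Call:
drive_effector(
  segments=[0, 0, 0, 0, 0.05, 0, 0, 0, 0, 0.05, 0, 0, 0, 0, 0.05, 0, 0, -0.0025, 0, 0.05, 0, 0, -0.0063, 0, 0.05],
)

```text
time: 20.72
ee_pos: [0.5659, -0.2125, 0.0579]
tcp_rot: [180.0, 0.0, 64.3]
wrist_force: [-0.0, 0.4, -1.5]
opening: 0.0563
grasp_force: 26.8
```

Call:
drive_effector(
  segments=[0, 0, -0.0375, 0, 0.05, 0, 0, -0.075, 0, 0.05, 0, 0, -0.125, 0, 0.05, 0, 0, -0.1625, 0, 0.05, 0, 0, -0.1875, 0, 0.05],
)

```text
time: 21.13
ee_pos: [0.5662, -0.2127, 0.2116]
tcp_rot: [179.8, -0.0, 64.3]
wrist_force: [1.3, -0.7, -2.3]
opening: 0.0561
grasp_force: 27.5
```

Call:
drive_effector(
  segments=[0, 0, 0, 0, 0.05, 0, 0, 0, 0, 0.05, 0, 0, 0, 0, 0.05],
)

```text
time: 21.38
ee_pos: [0.5655, -0.2124, 0.2062]
tcp_rot: [-179.9, 0.0, 64.3]
wrist_force: [-0.6, 0.9, -1.9]
opening: 0.056
grasp_force: 27.5
```

```bash
python3 weigh.py; python3 -c "
from h import *;print(totool((.621,.140)))"
```

```text
Fz -1.2889209319235517 0.6191076499558711 [ 0.56550354 -0.21236371  0.20636033] 0.05625085010938284 [ 0.03993275  0.03190314 -0.02174635] 21.6833
[ 0.3416 -0.1027]
```

Scaled: 0.17 m / 0.8 = 0.2125, 0.14 m / 0.8 = 0.175.

Call:
drive_effector(
  segments=[0.0375, -0.015, 0, 0, 0.05, 0.0875, -0.035, 0, 0, 0.05, 0.1313, -0.0525, 0, 0, 0.05, 0.175, -0.07, 0, 0, 0.05, 0.2125, -0.0875, 0, 0, 0.05],
)

```text
time: 22.1
ee_pos: [0.5762, -0.0268, 0.207]
tcp_rot: [-180.0, -0.0, 64.3]
wrist_force: [-0.3, 0.1, -1.6]
opening: 0.0558
grasp_force: 27.5
```

Call:
drive_effector(
  segments=[0.0375, -0.015, 0, 0, 0.05, 0.075, -0.0313, 0, 0, 0.05, 0.0875, -0.04, 0, 0, 0.05, 0.0875, -0.04, 0, 0, 0.05, 0.0875, -0.04, 0, 0, 0.05],
)

```text
time: 22.52
ee_pos: [0.5777, 0.0483, 0.2071]
tcp_rot: [-180.0, 0.0, 64.4]
wrist_force: [-0.1, -0.5, -1.1]
opening: 0.0562
grasp_force: 27.5
```

Call:
drive_effector(
  segments=[0, 0, 0, 0, 0.05, 0, 0, 0, 0, 0.05],
)

```text
time: 22.68
ee_pos: [0.5779, 0.0469, 0.2072]
tcp_rot: [180.0, 0.0, 64.2]
wrist_force: [0.0, 0.5, -1.1]
opening: 0.0559
grasp_force: 27.5
```

```bash
python3 - <<'E'
from h import *
i=bot.camera_info("wrist");a=bot.camera("wrist");cv2.imwrite("pics/w6.png",a)
c=proj("",[[.621,.140,.0695]],i)[0];print(c)
x0,y0=int(c[0]-48),max(0,int(c[1]-50))
for s0 in(40,50,60):
    s=cv2.cvtColor(a,cv2.COLOR_BGR2HSV)[y0:y0+105,x0:x0+96,1];m=cv2.morphologyEx((s<s0).astype(np.uint8),cv2.MORPH_OPEN,np.ones((3,3)))
    e=cv2.fitEllipse(cv2.convexHull(max(cv2.findContours(m,0,1)[0],key=cv2.contourArea)));p=(e[0][0]+x0,e[0][1]+y0)
    w=ray("",p,.0695,i);print(s0,np.round(p,1),np.round(e[1],1),w.round(4),totool(w))
print(bot.get_obs()["ee_pos"],totool((.621,.140)))
E
```

```text
[253.59679336  42.54888356]
40 [253.8  44.1] [78.7 85.1] [0.6207 0.139 ] [ 0.1016 -0.0016]
50 [253.8  44.1] [78.9 85.2] [0.6207 0.1391] [ 0.1016 -0.0016]
60 [253.8  44.1] [79.  85.7] [0.6207 0.139 ] [ 0.1016 -0.0016]
[0.57793771 0.04684494 0.20724835] [ 0.1026 -0.0017]
```

View pics/w6.png

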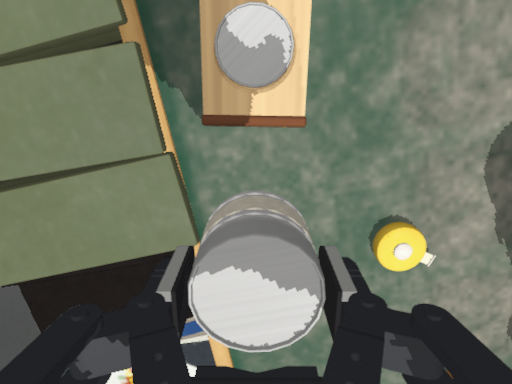

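Scaled: 0.101 m / 0.8 = 0.1263, -0.0016 m / 0.8 = -0.002.

Call:
drive_effector(
  segments=[0.0438, -0.0013, 0, 0, 0.05, 0.0875, -0.002, 0, 0, 0.05, 0.1188, -0.002, 0, 0, 0.05, 0.1263, -0.002, 0.0125, 0, 0.05, 0.1263, -0.002, 0.0375, 0, 0.05],
)

```text
time: 23.15
ee_pos: [0.6218, 0.1407, 0.1785]
tcp_rot: [179.8, -0.1, 64.4]
wrist_force: [1.3, -0.1, -0.5]
opening: 0.0562
grasp_force: 27.6
```

Call:
drive_effector(
  segments=[0, 0, 0.025, 0, 0.05, 0, 0, 0.0438, 0, 0.05, 0, 0, 0.0563, 0, 0.05, 0, 0, 0.0563, 0, 0.05, 0, 0, 0.0563, 0, 0.05],
)

```text
time: 23.57
ee_pos: [0.6201, 0.1389, 0.1322]
tcp_rot: [-180.0, 0.0, 64.3]
wrist_force: [-0.0, -0.6, -1.1]
opening: 0.0557
grasp_force: 27.6
```

```bash
python3 weigh.py; python3 -c "
from h import *;print(totool((.6208,.1393)))"
```

```text
Fz -1.2878028772974712 0.6864365675820573 [0.6206019  0.13977385 0.13323519] 0.055455893001875915 [ 0.01010297 -0.02439354  0.02984246] 23.8667
[-0.0003  0.0004]
```

Scaled: 0.009 m / 0.8 = 0.0113, -0.0012 m / 0.8 = -0.0015.

Call:
drive_effector(
  segments=[-0.0015, 0.0004, 0.005, 0, 0.05, -0.0015, 0.0004, 0.0088, 0, 0.05, -0.0015, 0.0004, 0.01, 0, 0.05, -0.0015, 0.0004, 0.0113, 0, 0.05],
)

```text
time: 24.2
ee_pos: [0.6198, 0.1385, 0.1228]
tcp_rot: [-180.0, 0.0, 64.3]
wrist_force: [0.3, 0.1, -1.8]
opening: 0.0562
grasp_force: 27.6
```

```bash
python3 weigh.py
```

```text
Fz -0.9389504570699057 0.3864878972020471 [0.62004668 0.13857115 0.12341704] 0.0558552313083429 [-0.02274843  0.02976622 -0.02179837] 24.5
```

Call:
drive_effector(
  segments=[0, 0, 0.0006, 0, 0.05, 0, 0, 0.0013, 0, 0.05, 0, 0, 0.0019, 0, 0.05],
)

```text
time: 24.75
ee_pos: [0.6201, 0.1386, 0.1222]
tcp_rot: [180.0, -0.0, 64.3]
wrist_force: [-1.5, -0.2, 4.6]
opening: 0.0559
grasp_force: 28.1
```

```bash
python3 weigh.py
```

```text
Fz 2.9537323820283454 0.8684993543916214 [0.62011166 0.13858148 0.12222775] 0.055724826350727175 [-0.05532584  0.18216806  0.03320704] 25.05
```

Call:
drive_effector(
  segments=[0, 0, 0, 0, 0.06, 0, 0, 0, 0, 0.07, 0, 0, 0, 0, 0.085, 0, 0, 0, 0, 0.085, 0, 0, 0, 0, 0.085],
)

```text
time: 25.47
ee_pos: [0.6199, 0.1385, 0.1216]
tcp_rot: [-180.0, 0.0, 64.3]
wrist_force: [-0.4, -0.4, -0.0]
opening: 0.085
grasp_force: 0.0
```

Call:
drive_effector(
  segments=[0, 0, -0.025, 0, 0.085, 0, 0, -0.0625, 0, 0.085, 0, 0, -0.1, 0, 0.085, 0, 0, -0.125, 0, 0.085, 0, 0, -0.125, 0, 0.085],
)

```text
time: 25.88
ee_pos: [0.6212, 0.1388, 0.2271]
tcp_rot: [179.7, -0.2, 64.3]
wrist_force: [0.3, 0.4, -0.1]
opening: 0.0848
grasp_force: 0.0
```

Call:
drive_effector(
  segments=[-0.05, 0, 0, 0, 0.085, -0.1, 0.0125, 0, 0, 0.085, -0.15, 0.025, 0, 0, 0.085, -0.1875, 0.0375, 0, 0, 0.085, -0.1875, 0.0375, 0, 0, 0.085],
)

```text
time: 26.3
ee_pos: [0.581, -0.0143, 0.2216]
tcp_rot: [180.0, 0.1, 64.1]
wrist_force: [-0.4, 0.1, 0.3]
opening: 0.0851
grasp_force: 0.0
```

Run:
```python
from h import *
cv2.imwrite("pics/s7.png",cv2.resize(bot.camera("side")[130:280,120:320],None,fx=3,fy=3,interpolation=cv2.INTER_CUBIC))
print(totool((.4838,-.3315)),bot.get_obs()["ee_pos"])
```

```text
[-0.3298  0.0516] [ 0.58146707 -0.01228166  0.22150987]
```

View pics/s7.png

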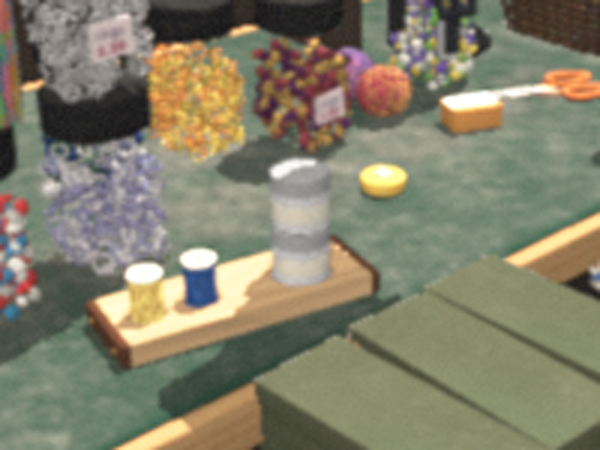

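The stack stands straight in the well, at around (300,220) in the crop. Next I fetch the heaviest tin.

Units first: shifts go in shares of 0.8 m and turns go in shares of 45 degrees. So -0.19 m / 0.8 = -0.2375, -0.16 m / 0.8 = -0.2.

Call:
drive_effector(
  segments=[-0.05, 0.0075, 0, 0, 0.085, -0.1, 0.015, 0, 0, 0.085, -0.15, 0.0225, 0, 0, 0.085, -0.2, 0.03, 0, 0, 0.085, -0.2375, 0.0375, 0, 0, 0.085],
)

```text
time: 26.77
ee_pos: [0.5258, -0.1954, 0.2214]
tcp_rot: [-180.0, 0.0, 64.3]
wrist_force: [-0.4, -0.1, 0.2]
opening: 0.0849
grasp_force: 0.0
```

Call:
drive_effector(
  segments=[-0.05, 0.0075, 0, 0, 0.085, -0.1, 0.015, 0, 0, 0.085, -0.125, 0.025, 0, 0, 0.085, -0.125, 0.025, 0, 0, 0.085, -0.125, 0.025, 0, 0, 0.085],
)

```text
time: 27.18
ee_pos: [0.5014, -0.293, 0.221]
tcp_rot: [-179.9, -0.0, 64.2]
wrist_force: [-0.5, 0.9, -0.4]
opening: 0.0851
grasp_force: 0.0
```

Run:
```python
from h import *
r,a=wl(.0575)
for x in r: print(x,totool(x[0]))
print(bot.get_obs()["ee_pos"])
```

```text
(array([ 0.4832, -0.3306]), [256, 222], array([55., 60.])) [-0.0426  0.0001]
(array([ 0.3426, -0.2505]), [72, 210], array([188., 238.])) [-0.0314 -0.1613]
[ 0.50158099 -0.29215389  0.22117451]
```

Scaled: 0.14 m / 0.8 = 0.175, 0.11 m / 0.8 = 0.1375.

Call:
drive_effector(
  segments=[-0.0375, 0, 0, 0, 0.085, -0.0531, 0, 0.0375, 0, 0.085, -0.0531, 0, 0.0875, 0, 0.085, -0.0531, 0, 0.1375, 0, 0.085, -0.0531, 0, 0.175, 0, 0.085],
)

```text
time: 27.65
ee_pos: [0.4828, -0.3289, 0.0786]
tcp_rot: [-179.9, -0.0, 64.4]
wrist_force: [0.5, -0.1, -0.2]
opening: 0.0848
grasp_force: 0.0
```

Call:
drive_effector(
  segments=[0, 0, 0.025, 0, 0.085, 0, 0, 0.0363, 0, 0.085, 0, 0, 0.0363, 0, 0.085, 0, 0, 0.0363, 0, 0.06, 0, 0, 0.0363, 0, 0.05],
  grip_force=35,
)

```text
time: 28.07
ee_pos: [0.4841, -0.331, 0.0548]
tcp_rot: [179.8, 0.0, 64.4]
wrist_force: [0.2, 0.4, -0.3]
opening: 0.0636
grasp_force: 0.0
```

Call:
drive_effector(
  segments=[0, 0, 0, 0, 0.05, 0, 0, 0, 0, 0.05, 0, 0, 0, 0, 0.05, 0, 0, 0, 0, 0.05, 0, 0, -0.005, 0, 0.05],
)

```text
time: 28.48
ee_pos: [0.4832, -0.331, 0.0575]
tcp_rot: [180.0, -0.0, 64.3]
wrist_force: [0.3, 0.4, -5.1]
opening: 0.0554
grasp_force: 38.5
```

Call:
drive_effector(
  segments=[0, 0, -0.025, 0, 0.05, 0, 0, -0.0625, 0, 0.05, 0, 0, -0.1063, 0, 0.05, 0, 0, -0.15, 0, 0.05, 0, 0, -0.1813, 0, 0.05],
)

```text
time: 28.9
ee_pos: [0.4831, -0.3311, 0.2054]
tcp_rot: [179.8, 0.0, 64.3]
wrist_force: [1.1, -0.7, -4.7]
opening: 0.0549
grasp_force: 39.6
```

Call:
drive_effector(
  segments=[0, 0, 0, 0, 0.05, 0, 0, 0, 0, 0.05, 0, 0, 0, 0, 0.05, 0, 0, 0, 0, 0.05, 0, 0, 0, 0, 0.05],
)

```text
time: 29.32
ee_pos: [0.4823, -0.3306, 0.1996]
tcp_rot: [-179.8, -0.0, 64.3]
wrist_force: [0.4, -0.1, -5.3]
opening: 0.0551
grasp_force: 40.2
```

Call:
drive_effector(
  segments=[0, 0, 0, 0, 0.05, 0, 0, 0, 0, 0.05, 0, 0, 0, 0, 0.05, 0, 0, 0, 0, 0.05, 0, 0, 0, 0, 0.05],
)

```text
time: 29.73
ee_pos: [0.4829, -0.3309, 0.2017]
tcp_rot: [-180.0, -0.0, 64.3]
wrist_force: [0.3, 0.0, -5.3]
opening: 0.0555
grasp_force: 40.2
```

```bash
python3 weigh.py; python3 -c "
from h import *;o=bot.get_obs();print(o['grasp_force'],o['tcp_rot'],o['qd'].round(2))"
```

```text
Fz -5.223586796560304 0.2773485155791366 [ 0.48292526 -0.33095722  0.20180636] 0.05565653307304654 [ 0.03880732 -0.01330873  0.02223962] 30.0333
40.15451657918568 [1.79998489e+02 2.43206774e-03 6.43136453e+01] [ 0.04 -0.04 -0.05 -0.05  0.01  0.05]
```

Held still with the underside about 147 mm up; handing in.

```bash
python3 -c "
from workcell import bot;print(bot.job_done())"
```

```text
the job is handed in; nothing more can be done
None
```

The job is handed in, though no verdict came back: the middle tin (about 0.27 kg) is in the well, the lightest (about 0.12 kg) is nested on its lid, and the gripper holds the heaviest (about 0.5 kg) still, its underside about 15 cm up, at about 30 s of the 72 s allowed.

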